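# Turn the back-to-front cell insert in the long seedling tray

### The job

The grey cell insert in the longer of the two yellow seedling trays was put in back to front: its big undivided well must be at the tray's spout end, as it already is in the short tray. Lift the insert by its round post clear of the tray, turn it half a turn, and lower it (do not drop it) back into the same tray until it sits fully home, then let go. Leave the long tray standing where it is and do not disturb the insert of the short tray.

Things in the scene. Friction and masses are not known exactly. Their poses are not given: they have to be found in the camera images.
- long_insert_centre (a point): Middle of the loose grey insert (250 g) in the long tray: on its post's axis, 54.5 mm above its underside. Body 170 x 100, flange 190 x 120 with top 44 mm above the underside. Round lifting post, 28 mm across, at the centre, top 109 mm above the underside; grip it 27.5 mm above this point, at any yaw (fingertips then clear the flange). z up, x lengthwise to its one big well; -x end has four cells.
- long_insert_well (a point): Centre of the mouth of the long insert's big undivided well (full width, 65 mm long), level with the flange top, 52.5 mm from the post's axis along the insert's +x. Same axes as the insert.
- long_tray: Loose longer yellow tray, 0.6 kg, 212 x 142 x 50 mm. Origin: centre of underside; z up, x lengthwise to its spout, a lip 40 wide, 26 long on one short end. Floor 5 mm thick, inside 180 x 110 at floor sloping out to 200 x 130 at mouth: insert has 15 mm play a side entering, 5 home. Home: insert middle is 59.5 mm above this origin, flange 1 mm below rim. At first the well is away from the spout.
- short_insert_centre (a point): Bystander: middle of the insert of the short square yellow tray (138 x 138 mm, own spout): on its post's axis, 54.5 mm above its underside. Flange 116 x 116 mm, same kind of post, one well and two cells; right way round, to be left alone. The trays stand side by side, either one on the left.
Not all that is in view belongs to the job. What is shaped like the part that bears long_insert_centre but pink is not meant.

How it is judged:
By the outcome, as a careful person would: the job done as asked, in the order asked, and still so for the second after the job is handed in, with the robot touching nothing.
It also fails if it takes over 42 s, if anything falls off the work surface, if the arm or the gripper's body presses on something with over 40 N, if the wrist force passes 120 N, or if a joint passes its speed limit or range.

### The arm

A 7-joint arm with a two-finger parallel gripper is mounted at the origin on the work surface. World frame = base frame: x ahead of the robot, y to its left, z up, the work surface at z = 0. Lengths are in m, angles in rad, forces in N, time in s.
With the tool pointing down it reaches from about 0.425 to 0.925 m from the base axis. Payload 6.8 kg.
Tool frame: the origin (TCP) lies at the very end of the fingers, on their centre line; the grasp point (between the pads) lies 19 mm behind it; z points along the fingers, x is the direction in which the jaws open and shut, and the axes are right-handed (so a half turn about z gives the same grasp; the last joint's range is limited). The gripper opens to 85 mm and grips with 20 to 120 N. Pads are 22 mm wide; open, the fingers measure 114 mm over their backs; the gripper's body (76 mm by 85 mm) begins 54 mm behind the grasp point. The pads swing forward as they close: fully open they stand 13 mm farther back than shut.
Start: joints at [1.221, 0.477, 0.022, 1.555, -0.011, 1.109, -0.083], TCP at [0.162, -0.655, 0.231] pointing down, gripper open.
Joint ranges: [-2.96, 2.96], [-0.34, 2.1], [-1.41, 1.46], [0.24, 2.44], [-1.37, 4.51], [0.17, 1.92], [-2.96, 2.96]. Speed limits (rad/s): [2.39, 2.39, 3.14, 3.14, 3.14, 3.14, 3.14].

### API

Orientations are given as a unit quaternion [w, x, y, z].
In Python, from station import get_obs, read_camera, calibration, hand_in, recognise, outline_of, place_of gives the robot as it stands.
- The arm moves only by the tool move_arm, never from a script. Its argument "steps" is a list of rows, each an object with "fingers": the finger opening in mm, from 0 to 85.4; "translation": the shift along the world's x, y, z in mm, a list of three; "turn": the turn about the world's z in rad. In form: [{"fingers": fingers, "translation": [dx, dy, dz], "turn": turn}, ...]. A call has 1 to 10 rows; each row shifts and turns the commanded pose from where the row before left it; what a row does not reach is not made up. A row lasts 1/8 s, in which the tool goes at most 62.5 mm and 10.7 degrees, less where a joint would pass 70% of its speed; a pose out of reach is approached as far as the arm can. A call with a gripper value outside its range is refused whole. The fingers move at their own pace and stop on an object; "newtons" is the grip in N (left out, the last holds). Time passes only in rows, so rows that do not move let the fingers close. It gives the time, the measured TCP pose, the force and the opening at its end, in the units of the state.
- get_obs(): the state, without advancing time (a new reading comes with each control period).
- read_camera(name): name is "side" or "top"; returns the picture (480x640x3 uint8, blue, green, red); there is no depth.
- calibration(name): a dict with "camera_matrix" (3x3 intrinsics, pixels), "rvec" (rotation vector, rad) and "tvec" (3), from world to camera coordinates, as OpenCV has them. Camera axes: x right, y down, z forward; pixel columns grow to the right and rows downward; lengths in m; the calibration is good to about 2 mm. A picture is of the moment at which its call begins. calibration takes no time and is no camera call.
- hand_in(): hands the job in, once; it reports no verdict.
Trained networks look in the newest picture that a camera, given by its name, has taken for a name from the list of things; names that differ only in an ending like _2 or _b are one class to them, and where a whole thing is asked for, a point or a joint stands for the part that bears it (a point fixed in the world has none). Each returns a list of dicts, best first, with "conf" (0 to 1); they miss things now and then, are a little off and sometimes report something else, mostly with a low value. They report only what shows in the picture. A call takes as long as a camera call. They do not tell look-alikes from the thing itself.
- recognise(camera, name): "xy" ([column, row] in pixels, amid what is visible of it).
- outline_of(camera, name): "mask" (480x640 bool, what is visible of it) and "xy" ([column, row] in pixels, amid what is visible of it).
- place_of(camera, name): "xy" ([column, row] in pixels: a listed point, or the origin of a listed thing).
The state is a dict: "t": time; "q": joint angles; "joint_vel": joint speeds; "joint_torque": joint torques, N m; "eef_pos": TCP position; "tool_rot": TCP orientation; "contact_force": force on the tool from outside, world axes, zero at the start; "torque": the same for the moment, N m; "gripper_width": opening from 0.0 (shut) to 1.0 (fully open).
Only numpy, scipy, OpenCV 4.12 (cv2) and the standard library are available. Lean on these libraries where they do the work, as an engineer would, in place of code of your own. Each camera call takes 0.05 s, during which the arm holds its last target.

## Working session

There is one attempt and no reset: what is moved stays moved. The work goes in short steps, Python scripts to look and compute and a tool call to move; the robot and the scene stay as the last step left them, time stands still between calls to the robot, and variables do not carry over. Pictures are saved under pics/ and viewed, and the job is handed in when it is done.

Besides the shell and the picture viewer there is one more tool, called after "Call:" as a command line: name --argument value ..., lists and objects as JSON in quotes. move_arm: Moves the arm, as the interface text tells. Its arguments: {"type":"object","properties":{"steps":{"type":"array"},"newtons":{"type":"number"}},"required":["steps"]}

```bash
mkdir -p pics; ls
python3 - <<'E'
from station import *
import cv2
o=get_obs();print(o)
for c in("top","side"):
    im=read_camera(c);cv2.imwrite(f"pics/{c}0.png",im)
    k=calibration(c);print(c,k)
    for n in("long_insert_centre","long_insert_well","long_tray","short_insert_centre"):
        print(n,[(r["xy"],round(r["conf"],2)) for r in place_of(c,n)])
print(get_obs()["t"])
E
```

```text
pics
{'t': 0.0, 'q': array([ 1.22090712,  0.47780419,  0.02230428,  1.55644475, -0.01153022,
        1.10928295, -0.08311654]), 'joint_vel': array([ 0.0002315 , -0.00074723,  0.00040614,  0.00099706, -0.0002499 ,
       -0.00061343, -0.00078968]), 'joint_torque': array([-8.23574919e-04, -5.96447611e+01,  1.60752878e+00, -2.81188792e+01,
        1.23426921e-02,  9.54771938e-03,  2.45334155e-05]), 'eef_pos': array([ 0.161498  , -0.65479224,  0.2303251 ]), 'tool_rot': array([-5.22055312e-04,  7.87229836e-01, -6.16659034e-01, -7.40683801e-04]), 'contact_force': array([-0.16725422,  0.03556791, -0.02930172]), 'torque': array([ 0.00098722, -0.05477692, -0.02219156]), 'gripper_width': 0.9988908875503264}
top {'camera_matrix': array([[444.50314898,   0.        , 321.42414573],
       [  0.        , 444.50314898, 241.12120297],
       [  0.        ,   0.        ,   1.        ]]), 'rvec': array([ 2.16019703, -2.19109703,  0.03208878]), 'tvec': array([-0.18118927,  0.4121769 ,  0.98335583])}
long_insert_centre [([374.9, 317.7], 0.93), ([538.8, 267.3], 0.73), ([329.6, 184.8], 0.66)]
long_insert_well [([347.1, 206.0], 0.92), ([558.5, 247.5], 0.79), ([381.3, 340.9], 0.62)]
long_tray []
short_insert_centre [([148.8, 205.5], 0.91)]
side {'camera_matrix': array([[473.11219231,   0.        , 318.27959416],
       [  0.        , 473.11219231, 242.15491058],
       [  0.        ,   0.        ,   1.        ]]), 'rvec': array([ 0.15087152, -2.86220299,  1.14869092]), 'tvec': array([0.40480098, 0.22091424, 0.99497747])}
long_insert_centre [([278.0, 238.5], 0.91), ([362.1, 141.9], 0.66), ([394.5, 221.3], 0.64)]
long_insert_well [([298.2, 233.9], 0.75), ([348.4, 133.7], 0.73), ([415.8, 223.3], 0.7)]
long_tray [([283.7, 255.9], 0.62), ([279.8, 239.9], 0.47)]
short_insert_centre [([262.5, 392.3], 0.97)]
0.5
```

View pics/top0.png

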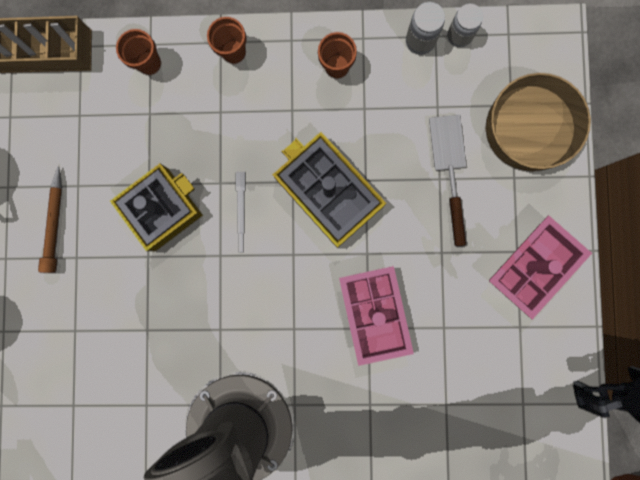

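View pics/side0.png

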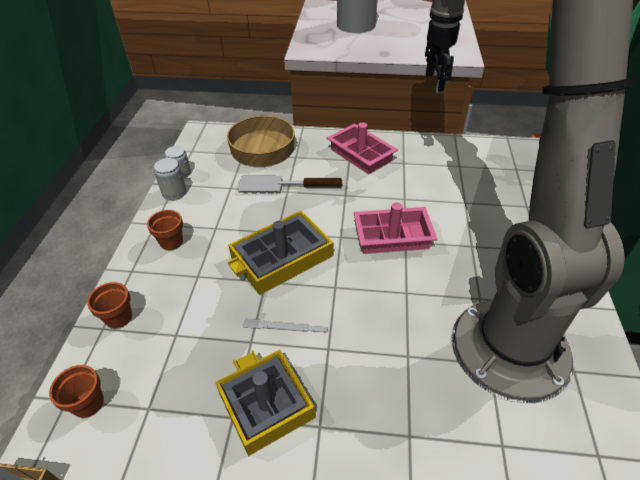

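The top view shows the long tray at about (330,188), with its spout at the upper left (292,150) and the big well at the lower right (347,206). The short tray is at (155,205). Pink decoys sit at (377,315) and (540,267). Next I'll triangulate, and fit the tray's rim to get its pose.

```bash
cat > h.py <<'E'
import numpy as np,cv2
from station import *
def PM(c):
    k=calibration(c);R=cv2.Rodrigues(k["rvec"])[0];t=np.array(k["tvec"]).reshape(3,1)
    return k["camera_matrix"],R,t
def proj(c,p):
    K,R,t=PM(c);q=K@(R@np.atleast_2d(p).T+t);return (q[:2]/q[2]).T
def tri(a,b):
    Ps=[K@np.hstack([R,t]) for K,R,t in(PM("top"),PM("side"))]
    X=cv2.triangulatePoints(Ps[0],Ps[1],np.array(a,float).reshape(2,1),np.array(b,float).reshape(2,1));return (X[:3]/X[3]).ravel()
def atz(c,uv,z):
    K,R,t=PM(c);d=R.T@np.linalg.inv(K)@np.array([uv[0],uv[1],1.]);o=(-R.T@t).ravel();return o+d*(z-o[2])/d[2]
E
python3 - <<'E'
from h import *
C=tri((329.6,184.8),(278,238.5));W=tri((347.1,206),(298.2,233.9))
print("C",C,"W",W,"dist",np.linalg.norm((W-C)[:2]),"yaw",np.arctan2(*(W-C)[1::-1]))
print("atz",atz("top",(329.6,184.8),.0595),atz("side",(278,238.5),.0595))
print("atzW",atz("top",(347.1,206),.049),atz("side",(298.2,233.9),.049))
print("short",tri((148.8,205.5),(262.5,392.3)))
# tray yellow rim
for c,ctr in(("top",(329,186)),("side",(280,250))):
    im=cv2.imread(f"pics/{c}0.png");h=cv2.cvtColor(im,cv2.COLOR_BGR2HSV)
    m=cv2.inRange(h,(20,150,60),(35,255,255))
    n,l,s,ce=cv2.connectedComponentsWithStats(m)
    i=[j for j in range(1,n) if s[j,4]>200]
    print(c,[(s[j],ce[j]) for j in i])
E
```

```text
C [ 0.52665338 -0.20762476  0.06258632] W [ 0.48327815 -0.24455223  0.04545556] dist 0.056965326571933726 yaw -2.4363157813907077
atz [ 0.52679055 -0.20761813  0.0595    ] [ 0.52779182 -0.21061865  0.0595    ]
atzW [ 0.48201482 -0.24448544  0.049     ] [ 0.48331604 -0.24114187  0.049     ]
short [0.4890765  0.18248331 0.06089953]
top [(array([ 274,  133,  111,  114, 1339], dtype=int32), array([324.09410007, 185.05302465])), (array([ 111,  164,   87,   86, 1144], dtype=int32), array([164.29195804, 203.03234266]))]
side [(array([ 228,  211,  105,   83, 2077], dtype=int32), array([279.80019259, 260.70919596])), (array([ 216,  350,   99,  105, 2381], dtype=int32), array([266.9949601 , 403.31667367]))]
```

```bash
cat > fit.py <<'E'
from h import *
from scipy.optimize import minimize
def mask(c,im,near):
    h=cv2.cvtColor(im,cv2.COLOR_BGR2HSV)
    m=cv2.inRange(h,(20,120,40),(36,255,255))
    n,l,s,ce=cv2.connectedComponentsWithStats(m)
    j=min([j for j in range(1,n) if s[j,4]>300],key=lambda j:np.hypot(*(ce[j]-near)))
    cs,_=cv2.findContours((l==j).astype(np.uint8),cv2.RETR_EXTERNAL,cv2.CHAIN_APPROX_NONE)
    o=np.zeros(l.shape,np.uint8);cv2.drawContours(o,cs,-1,1,-1);return o
def model(c,x,y,a,S=4):
    R=np.array([[np.cos(a),-np.sin(a)],[np.sin(a),np.cos(a)]])
    def H(xs,ys,zs):
        P=[np.r_[R@[u,v]+[x,y],z] for u in xs for v in ys for z in zs]
        q=proj(c,np.array(P)).astype(np.float32);return cv2.convexHull(q)
    o=np.zeros((480*S,640*S),np.uint8)
    for h in(H((-.106,.106),(-.071,.071),(0,.05)),H((.1,.132),(-.02,.02),(.04,.05))):
        cv2.fillConvexPoly(o,np.round((h+.5)*S*16-8).astype(np.int32),255,shift=4)
    return cv2.resize(o,(640,480),interpolation=cv2.INTER_AREA)/255.
def fit(ms,x0):
    f=lambda p:sum(np.abs(model(c,*p)-m).sum() for c,m in ms.items())
    r=minimize(f,x0,method="Nelder-Mead",options=dict(initial_simplex=[np.array(x0)+d for d in([0,0,0],[.01,0,0],[0,.01,0],[0,0,.1])],xatol=1e-4,fatol=.5));return r.x,r.fun
if __name__=="__main__":
    M={c:mask(c,cv2.imread(f"pics/{c}0.png"),n) for c,n in(("top",(324,185)),("side",(280,260)))}
    for s in({c:M[c] for c in k} for k in(("top",),("side",),("top","side"))): print(list(s),fit(s,[.527,-.209,.72]))
    p,_=fit(M,[.527,-.209,.72])
    for c in M:
        im=cv2.imread(f"pics/{c}0.png");e=(model(c,*p)>.5).astype(np.uint8)
        cs,_=cv2.findContours(e,0,1);cv2.drawContours(im,cs,-1,(255,0,255),1)
        # post top circle and flange
        th=np.linspace(0,6.28,40);x,y,a=p
        for C in [np.c_[p[0]+.014*np.cos(th),p[1]+.014*np.sin(th),0*th+.114]]:
            cv2.polylines(im,[np.round(proj(c,C)).astype(int).reshape(-1,1,2)],1,(0,255,0),1)
        u,v=proj(c,[[x,y,.05]])[0].astype(int);cr=im[v-80:v+80,u-100:u+100]
        cv2.imwrite(f"pics/fit_{c}.png",cv2.resize(cr,None,fx=4,fy=3.75 if 0 else 4)[:600])
E
python3 fit.py
```

```text
['top'] (array([ 0.52087425, -0.20623598,  0.71844941]), np.float64(186.47450980392156))
['side'] (array([ 0.52258977, -0.20556764,  0.7213339 ]), np.float64(3078.9333333333334))
['top', 'side'] (array([ 0.52213354, -0.20558358,  0.71786174]), np.float64(3275.313725490196))
```

View pics/fit_top.png

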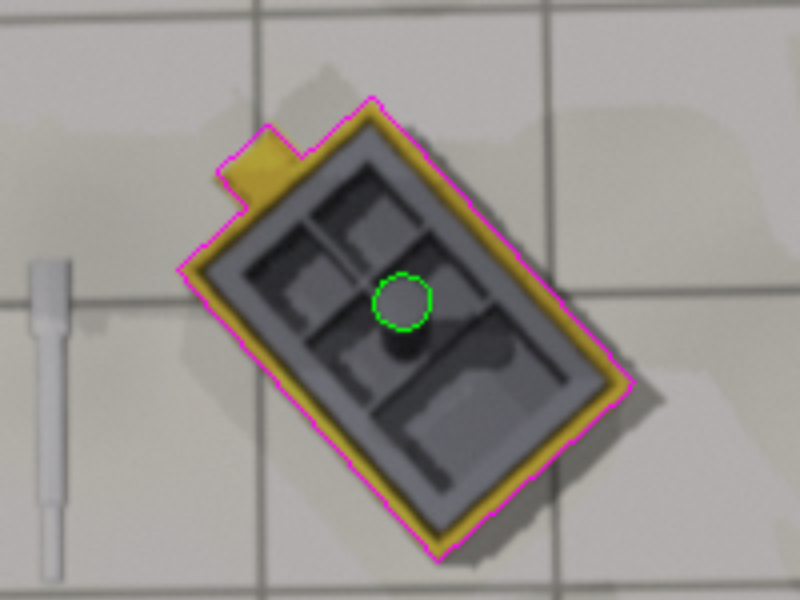

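View pics/fit_side.png

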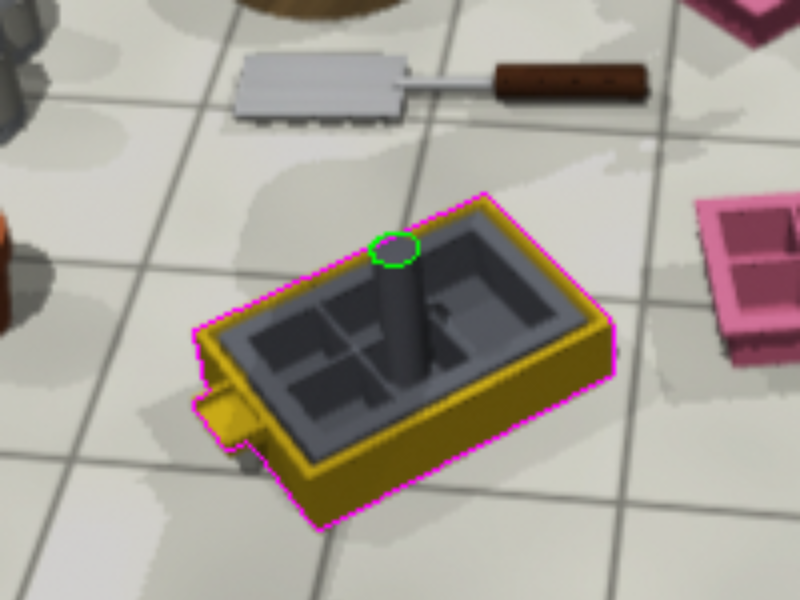

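The tray fit is tight, at (0.522, -0.2056) with yaw 0.718, and the predicted post top lands on the post. Approaching now.

Call:
move_arm --steps '[{"fingers":85,"translation":[26,32,0],"turn":0},{"fingers":85,"translation":[26,32,0],"turn":0},{"fingers":85,"translation":[26,32,0],"turn":0},{"fingers":85,"translation":[26,32,0],"turn":0},{"fingers":85,"translation":[26,32,0],"turn":0},{"fingers":85,"translation":[26,32,0],"turn":0},{"fingers":85,"translation":[26,32,0],"turn":0},{"fingers":85,"translation":[26,32,0],"turn":0},{"fingers":85,"translation":[26,32,0],"turn":0},{"fingers":85,"translation":[26,32,0],"turn":0}]'

```text
t: 1.75
eef_pos: [0.4225, -0.3344, 0.2316]
tool_rot: [0.0, 0.787, -0.617, 0.0]
contact_force: [0.2, 0.5, 0.2]
gripper_width: 0.992
```

Run:
```python
from station import *
o=get_obs();print(o['t'],o['q'],o['eef_pos'],o['tool_rot'],o['contact_force'])
```

```text
1.75 [ 0.68386279  0.2601308  -0.15491285  1.87356362  0.04699026  1.01068481
 -0.81999403] [ 0.42246475 -0.33437555  0.23161619] [ 9.67148674e-06  7.87186294e-01 -6.16715183e-01  3.48672022e-04] [0.20253415 0.52970463 0.23958137]
```

Call:
move_arm --steps '[{"fingers":85,"translation":[25,32,0],"turn":0},{"fingers":85,"translation":[25,32,0],"turn":0},{"fingers":85,"translation":[25,32,0],"turn":0},{"fingers":85,"translation":[24.5,32.8,0],"turn":0},{"fingers":85,"translation":[0,0,-20],"turn":0},{"fingers":85,"translation":[0,0,-20],"turn":0},{"fingers":85,"translation":[0,0,0],"turn":0}]'

```text
t: 2.62
eef_pos: [0.5201, -0.2063, 0.1901]
tool_rot: [0.001, 0.787, -0.617, -0.001]
contact_force: [-1.3, 0.1, -0.2]
gripper_width: 0.995
```

Run:
```python
from h import *
o=get_obs();print(o['t'],o['q'],o['eef_pos'],o['tool_rot'],o['contact_force'])
for c in("side",):
    im=read_camera(c);cv2.imwrite(f"pics/{c}1.png",im[100:400,80:480].repeat(2,0).repeat(2,1))
```

```text
2.625 [ 0.45172119  0.34581766 -0.22963356  1.86269278  0.09501491  0.94665701
 -1.14948346] [ 0.52008752 -0.20627764  0.19006693] [ 5.51750455e-04  7.87266919e-01 -6.16610496e-01 -1.41040668e-03] [-1.28889939  0.07621697 -0.16189775]
```

View pics/side1.png

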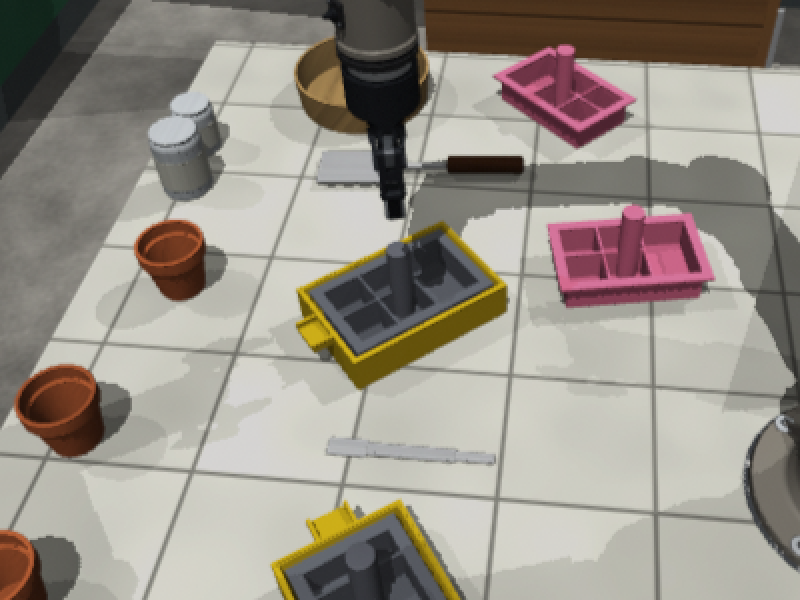

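The fingers are above the post and lined up with it. Descending and closing.

Call:
move_arm --steps '[{"fingers":85,"translation":[1,0.5,-25],"turn":0},{"fingers":85,"translation":[0.5,0,-30],"turn":0},{"fingers":85,"translation":[0,0,-30],"turn":0},{"fingers":85,"translation":[0,0,-22],"turn":0},{"fingers":85,"translation":[0,0,-14],"turn":0},{"fingers":85,"translation":[0,0,0],"turn":0},{"fingers":85,"translation":[0,0,0],"turn":0}]' --newtons 40

```text
t: 3.55
eef_pos: [0.5235, -0.2064, 0.0714]
tool_rot: [-0.0, 0.787, -0.617, 0.001]
contact_force: [-0.2, -0.5, 0.6]
gripper_width: 0.999
```

Run:
```python
from h import *
o=get_obs();print(o['t'],o['eef_pos'],o['tool_rot'],o['contact_force'])
for c in("side","top"):
    im=read_camera(c);cv2.imwrite(f"pics/{c}2.png",cv2.resize(im[120:270,200:400] if c=="top" else im[150:300,180:380],None,fx=4,fy=4))
```

```text
3.55 [ 0.523471   -0.20638402  0.07140255] [-3.11164049e-04  7.87176490e-01 -6.16727102e-01  8.71254512e-04] [-0.19844718 -0.4970882   0.62300987]
```

View pics/side2.png

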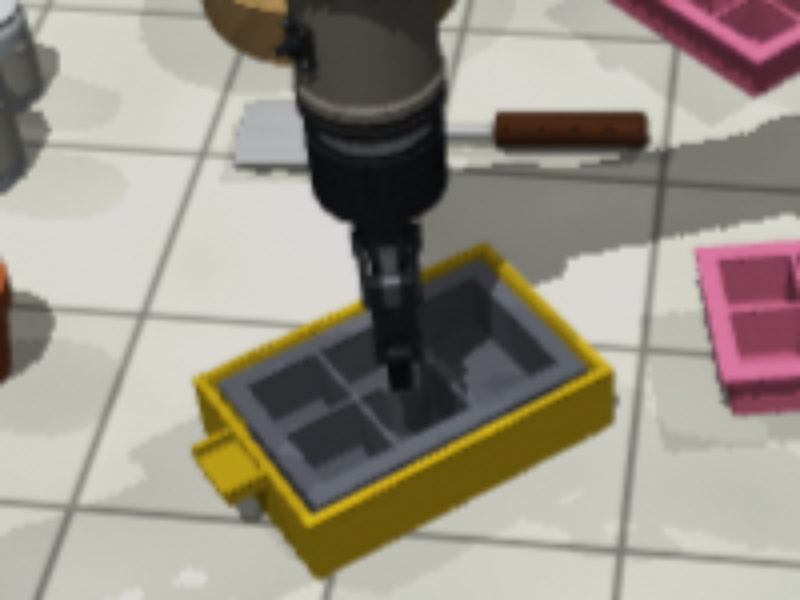

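Straddling the post. I'll go down about 3 mm more and close.

Call:
move_arm --steps '[{"fingers":60,"translation":[-1,0.5,-2],"turn":0},{"fingers":40,"translation":[0,0,0],"turn":0},{"fingers":20,"translation":[0,0,0],"turn":0},{"fingers":20,"translation":[0,0,0],"turn":0},{"fingers":20,"translation":[0,0,0],"turn":0},{"fingers":20,"translation":[0,0,0],"turn":0},{"fingers":20,"translation":[0,0,0],"turn":0}]' --newtons 40

```text
t: 4.53
eef_pos: [0.5218, -0.2057, 0.0685]
tool_rot: [-0.0, 0.787, -0.617, 0.0]
contact_force: [-0.1, -0.6, 2.2]
gripper_width: 0.316
```

Run:
```python
from h import *
o=get_obs();print(o['t'],o['eef_pos'],o['tool_rot'],o['contact_force'],o['gripper_width']*85)
```

```text
4.525 [ 0.52179661 -0.20568152  0.06845491] [-3.96807305e-05  7.87204276e-01 -6.16692297e-01  1.93799825e-04] [-0.09969269 -0.63917788  2.24629209] 26.837422033294438
```

Call:
move_arm --steps '[{"fingers":20,"translation":[0,0,3],"turn":0},{"fingers":20,"translation":[0,0,8],"turn":0},{"fingers":20,"translation":[0,0,14],"turn":0},{"fingers":20,"translation":[0,0,20],"turn":0},{"fingers":20,"translation":[0,0,20],"turn":0},{"fingers":20,"translation":[0,0,20],"turn":0},{"fingers":20,"translation":[0,0,15],"turn":0},{"fingers":20,"translation":[0,0,10],"turn":0},{"fingers":20,"translation":[0,0,0],"turn":0},{"fingers":20,"translation":[0,0,0],"turn":0}]'

```text
t: 5.78
eef_pos: [0.5212, -0.2055, 0.1777]
tool_rot: [0.0, 0.787, -0.617, -0.001]
contact_force: [0.1, 0.1, -2.9]
gripper_width: 0.318
```

Run:
```python
from h import *
o=get_obs();print(o['t'],o['q'],o['eef_pos'],o['tool_rot'],o['contact_force'],o['gripper_width']*85)
for c in("side","top"):
    im=read_camera(c);cv2.imwrite(f"pics/{c}3.png",im);cv2.imwrite(f"pics/{c}3z.png",cv2.resize(im[120:270,230:430] if c=="top" else im[150:300,180:380],None,fx=4,fy=4))
```

```text
5.775 [ 0.44958253  0.3605119  -0.23020524  1.87381111  0.10130813  0.91965111
 -1.15689953] [ 0.52116577 -0.2054759   0.17767266] [ 2.20465468e-04  7.87232679e-01 -6.16655796e-01 -5.38014803e-04] [ 0.1293834   0.09331458 -2.87029527] 26.989641699792546
```

View pics/side3z.png

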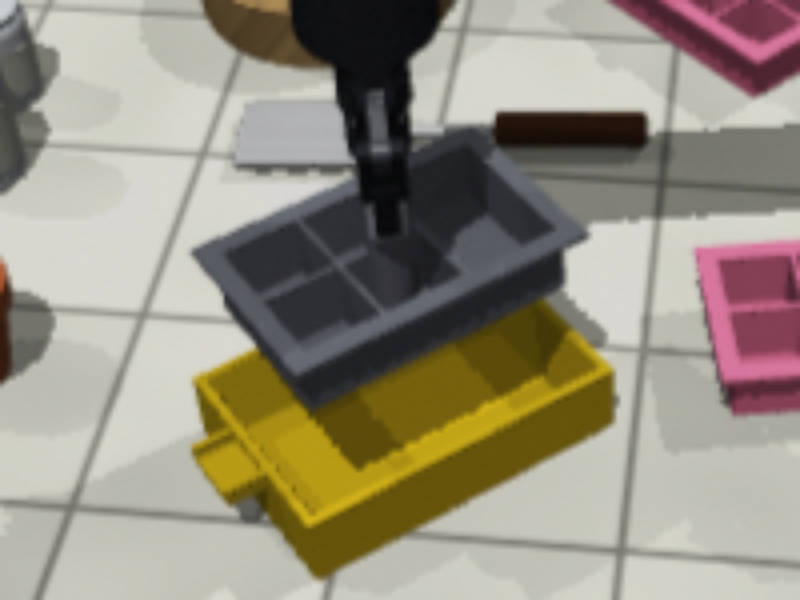

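View pics/top3z.png

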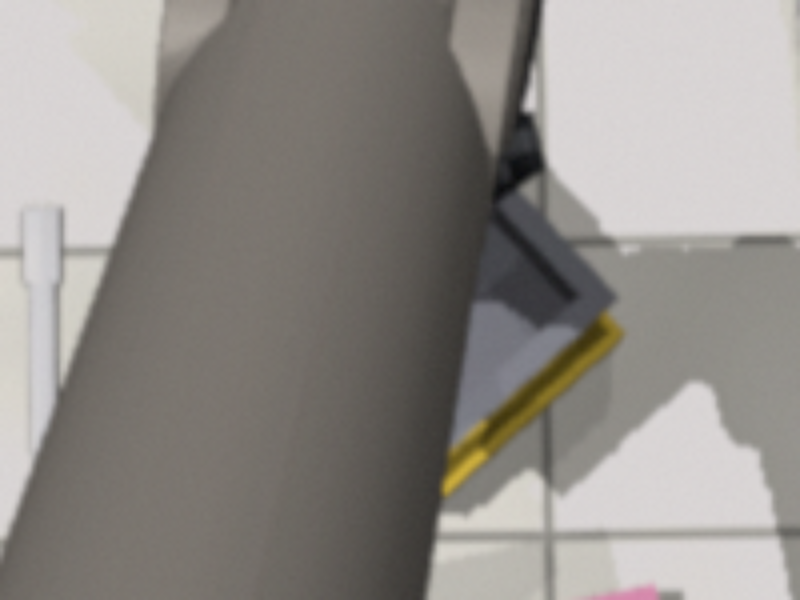

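The insert is lifted level and clear of the tray. I'll measure its yaw from the flange corners in the side view, zoomed: (193,250), (300,376), (588,235) and (478,127).

```bash
python3 - <<'E'
from h import *
P=[atz("side",(u/4+180-.4,v/4+150-.4),.049+.1093)[:2] for u,v in((193,250),(300,376),(588,235),(478,127))]
P=np.array(P);print(P);print("centre",P.mean(0),"sides",[np.linalg.norm(P[i]-P[(i+1)%4]) for i in range(4)])
d=[P[0]-P[3],P[1]-P[2]];print([np.arctan2(v[1],v[0]) for v in d]);d=[P[0]-P[1],P[3]-P[2]];print([np.arctan2(v[1],v[0])+0 for v in d])
# post axis per corners and side fit
E
cat > t.py <<'E'
from fit import *
E
python3 - <<'E'
from fit import *
im=cv2.imread("pics/side3.png");m=mask("side",im,(280,260))
# tray corner check: overlay old fit
e=(model("side",.5221,-.2056,.718)>.5).astype(np.uint8)
cs,_=cv2.findContours(e,0,1);cv2.drawContours(im,cs,-1,(255,0,255),1)
cv2.imwrite("pics/ov3.png",cv2.resize(im[150:300,180:380],None,fx=4,fy=4,interpolation=0))
E
```

```text
[[ 0.63054608 -0.18716296]
 [ 0.55064604 -0.09676354]
 [ 0.41084854 -0.22086744]
 [ 0.48603331 -0.31043654]]
centre [ 0.5195185  -0.20380762] sides [np.float64(0.12064853959121008), np.float64(0.18693613621423547), np.float64(0.11694175327494126), np.float64(0.18994819532573015)]
[np.float64(0.7062499577556022), np.float64(0.726000456185522)]
[np.float64(-0.8469726855411831), np.float64(-0.872485345187951)]
```

View pics/ov3.png

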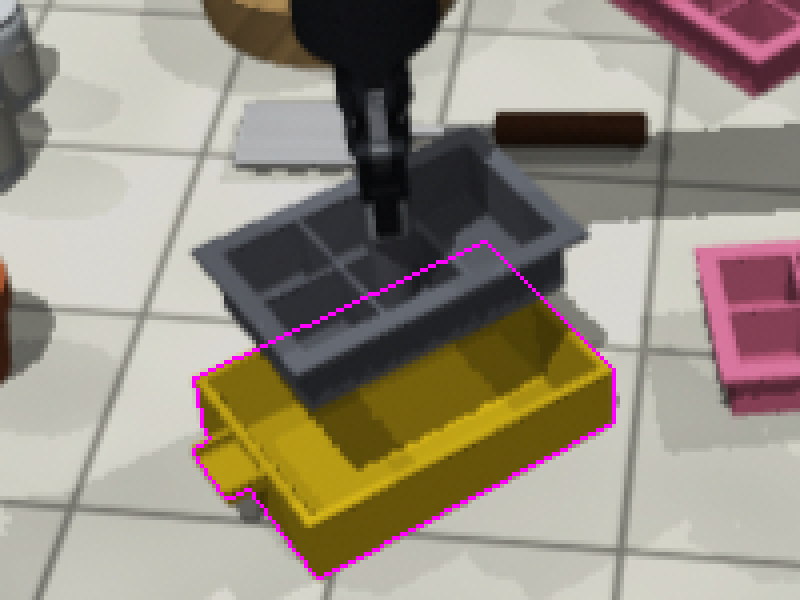

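The tray is unmoved, and the insert yaw matches the tray's at about 0.71. Starting the half turn, with a short first part to check the wrist direction.

Call:
move_arm --steps '[{"fingers":20,"translation":[0,0,0],"turn":0.05},{"fingers":20,"translation":[0,0,0],"turn":0.1},{"fingers":20,"translation":[0,0,0],"turn":0.15},{"fingers":20,"translation":[0,0,0],"turn":0.15}]'

```text
t: 6.38
eef_pos: [0.5213, -0.2055, 0.1776]
tool_rot: [0.0, 0.906, -0.423, -0.001]
contact_force: [-0.6, 0.5, -2.2]
gripper_width: 0.315
```

Run:
```python
from h import *
o=get_obs();print(o['t'],o['q'],o['eef_pos'],o['tool_rot'])
```

```text
6.375 [ 0.52189586  0.36948645 -0.32084683  1.86851389  0.14266951  0.92695926
 -0.73876974] [ 0.52132059 -0.20545296  0.17764973] [ 3.87832017e-05  9.06024241e-01 -4.23225397e-01 -5.80564779e-04]
```

Call:
move_arm --steps '[{"fingers":20,"translation":[0,0,0],"turn":0.16},{"fingers":20,"translation":[0,0,0],"turn":0.16},{"fingers":20,"translation":[0,0,0],"turn":0.16},{"fingers":20,"translation":[0,0,0],"turn":0.16},{"fingers":20,"translation":[0,0,0],"turn":0.16},{"fingers":20,"translation":[0,0,0],"turn":0.16},{"fingers":20,"translation":[0,0,0],"turn":0.16},{"fingers":20,"translation":[0,0,0],"turn":0.16},{"fingers":20,"translation":[0,0,0],"turn":0.16},{"fingers":20,"translation":[0,0,0],"turn":0.16}]'

```text
t: 7.62
eef_pos: [0.5213, -0.2056, 0.1777]
tool_rot: [-0.0, 0.935, 0.355, -0.0]
contact_force: [-1.5, -0.5, -2.2]
gripper_width: 0.315
```

Call:
move_arm --steps '[{"fingers":20,"translation":[0,0,0],"turn":0.16},{"fingers":20,"translation":[0,0,0],"turn":0.16},{"fingers":20,"translation":[0,0,0],"turn":0.16},{"fingers":20,"translation":[0,0,0],"turn":0.16},{"fingers":20,"translation":[0,0,0],"turn":0.16},{"fingers":20,"translation":[0,0,0],"turn":0.16},{"fingers":20,"translation":[0,0,0],"turn":0.09},{"fingers":20,"translation":[0,0,0],"turn":0.0416},{"fingers":20,"translation":[0,0,0],"turn":0},{"fingers":20,"translation":[0,0,0],"turn":0}]'

```text
t: 8.88
eef_pos: [0.5216, -0.2056, 0.1782]
tool_rot: [-0.0, 0.617, 0.787, -0.0]
contact_force: [-0.2, 0.6, -2.3]
gripper_width: 0.318
```

Run:
```python
from h import *
o=get_obs();print(o['t'],o['q'],o['eef_pos'],o['tool_rot'],o['contact_force'],o['gripper_width']*85)
q=o['tool_rot'];print("yaw",2*np.arctan2(q[2],q[1]), 2*np.arctan2(-.61666,.78723))
for c in("side","top"):
    im=read_camera(c);cv2.imwrite(f"pics/{c}4.png",im);cv2.imwrite(f"pics/{c}4z.png",cv2.resize(im[120:270,230:430] if c=="top" else im[150:300,180:380],None,fx=4,fy=4))
```

```text
8.875 [ 0.94680136  0.49463766 -0.88921973  1.84081467  0.44722006  1.02060117
  1.68641397] [ 0.52158081 -0.20558314  0.17820876] [-9.01696902e-05  6.17097707e-01  7.86886529e-01 -4.61423621e-05] [-0.22383695  0.61297252 -2.28293927] 26.997735334666388
yaw 1.8114946056563517 -1.328985287594871
```

View pics/side4z.png

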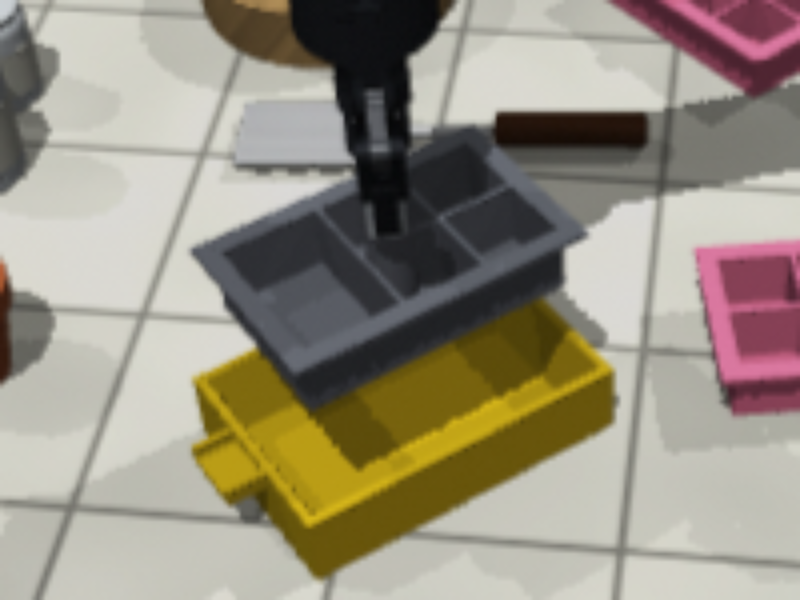

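The well is now at the spout end and the outline matches the one before the turn. Lowering.

Call:
move_arm --steps '[{"fingers":20,"translation":[0,0,-8],"turn":0},{"fingers":20,"translation":[0,0,-16],"turn":0},{"fingers":20,"translation":[0,0,-16],"turn":0},{"fingers":20,"translation":[0,0,-14],"turn":0},{"fingers":20,"translation":[0,0,-12],"turn":0},{"fingers":20,"translation":[0,0,-10],"turn":0},{"fingers":20,"translation":[0,0,-10],"turn":0},{"fingers":20,"translation":[0,0,-8],"turn":0},{"fingers":20,"translation":[0,0,-6],"turn":0},{"fingers":20,"translation":[0,0,0],"turn":0}]'

```text
t: 10.22
eef_pos: [0.5214, -0.2055, 0.0779]
tool_rot: [-0.0, 0.617, 0.787, -0.0]
contact_force: [0.1, -0.1, -2.3]
gripper_width: 0.314
```

Call:
move_arm --steps '[{"fingers":20,"translation":[0,0,-3],"turn":0},{"fingers":20,"translation":[0,0,-2],"turn":0},{"fingers":20,"translation":[0,0,-2],"turn":0},{"fingers":20,"translation":[0,0,-1],"turn":0},{"fingers":20,"translation":[0,0,0],"turn":0},{"fingers":20,"translation":[0,0,0],"turn":0}]'

```text
t: 10.98
eef_pos: [0.5217, -0.2056, 0.0704]
tool_rot: [0.0, 0.617, 0.787, 0.0]
contact_force: [0.7, -0.4, -3.1]
gripper_width: 0.32
```

Run:
```python
from h import *
o=get_obs();print(o['t'],o['eef_pos'],o['contact_force'],o['gripper_width']*85)
for c in("side",):
    im=read_camera(c);cv2.imwrite(f"pics/{c}5.png",im);cv2.imwrite(f"pics/{c}5z.png",cv2.resize(im[120:270,230:430] if c=="top" else im[150:300,180:380],None,fx=4,fy=4))
```

```text
10.975 [ 0.52169238 -0.20557574  0.07037094] [ 0.69896634 -0.35897368 -3.0829383 ] 27.173119877452972
```

View pics/side5z.png

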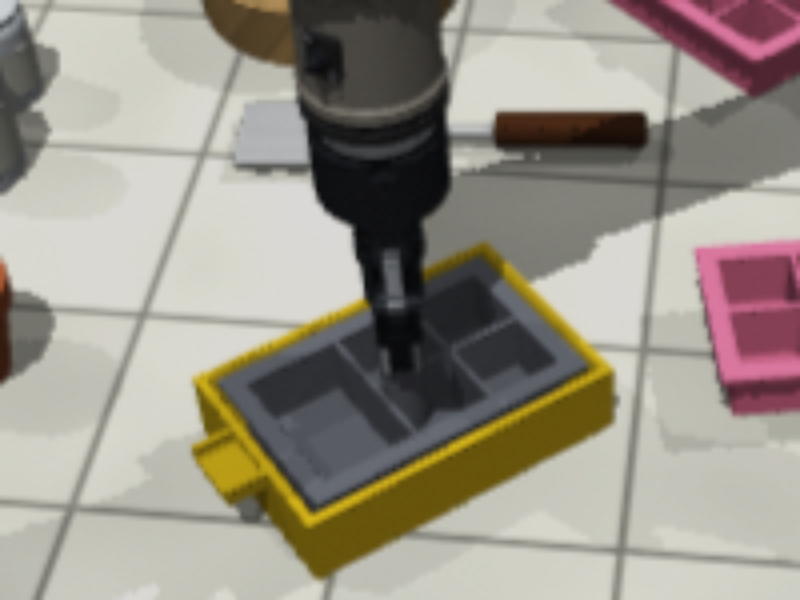

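Nearly home and still hanging (-3 N). Lowering gently until it touches.

Call:
move_arm --steps '[{"fingers":20,"translation":[0,0,-1],"turn":0},{"fingers":20,"translation":[0,0,-0.7],"turn":0},{"fingers":20,"translation":[0,0,-0.3],"turn":0},{"fingers":20,"translation":[0,0,0],"turn":0},{"fingers":20,"translation":[0,0,0],"turn":0}]'

```text
t: 11.65
eef_pos: [0.5216, -0.2055, 0.0685]
tool_rot: [-0.0, 0.617, 0.787, -0.0]
contact_force: [-2.3, 0.1, 2.0]
gripper_width: 0.32
```

It has touched down: the force reads +2 N at z 0.0685, the same height and force as at the grasp. Releasing and retreating.

Call:
move_arm --steps '[{"fingers":32,"translation":[0,0,0],"turn":0},{"fingers":40,"translation":[0,0,0],"turn":0},{"fingers":60,"translation":[0,0,0],"turn":0},{"fingers":85,"translation":[0,0,0],"turn":0},{"fingers":85,"translation":[0,0,0],"turn":0},{"fingers":85,"translation":[0,0,0],"turn":0},{"fingers":85,"translation":[0,0,10],"turn":0},{"fingers":85,"translation":[0,0,20],"turn":0},{"fingers":85,"translation":[0,0,30],"turn":0},{"fingers":85,"translation":[0,0,30],"turn":0}]'

```text
t: 12.9
eef_pos: [0.522, -0.2054, 0.1607]
tool_rot: [0.001, 0.617, 0.787, 0.0]
contact_force: [0.3, 0.1, 0.1]
gripper_width: 1.0
```

Call:
move_arm --steps '[{"fingers":85,"translation":[0,0,30],"turn":0},{"fingers":85,"translation":[0,0,30],"turn":0},{"fingers":85,"translation":[0,-30,20],"turn":0},{"fingers":85,"translation":[0,-40,0],"turn":0},{"fingers":85,"translation":[0,-40,0],"turn":0},{"fingers":85,"translation":[0,-40,0],"turn":0},{"fingers":85,"translation":[0,-40,0],"turn":0},{"fingers":85,"translation":[0,-40,0],"turn":0},{"fingers":85,"translation":[0,-30,0],"turn":0},{"fingers":85,"translation":[0,0,0],"turn":0}]'

```text
t: 14.15
eef_pos: [0.5206, -0.4686, 0.2393]
tool_rot: [0.001, 0.618, 0.786, -0.0]
contact_force: [0.1, 0.8, 0.3]
gripper_width: 0.996
```

Run:
```python
from fit import *
o=get_obs();print(o['t'],o['eef_pos'],o['contact_force'])
for c in("side","top"):
    im=read_camera(c);cv2.imwrite(f"pics/{c}6.png",im)
    e=(model(c,.5221,-.2056,.718)>.5).astype(np.uint8)
    cs,_=cv2.findContours(e,0,1);cv2.drawContours(im,cs,-1,(255,0,255),1)
    cv2.imwrite(f"pics/{c}6z.png",cv2.resize(im[120:270,230:430] if c=="top" else im[150:300,180:380],None,fx=4,fy=4))
    for n in("long_insert_centre","long_insert_well","short_insert_centre"):
        print(c,n,[(r["xy"],round(r["conf"],2)) for r in place_of(c,n)])
```

```text
14.15 [ 0.52057034 -0.46862715  0.23926508] [0.07684147 0.79769149 0.31294728]
side long_insert_centre [([390.3, 222.6], 0.78), ([281.4, 240.0], 0.76), ([263.3, 391.5], 0.69), ([357.2, 141.1], 0.67)]
side long_insert_well [([263.5, 251.8], 0.86), ([349.0, 135.2], 0.69), ([410.9, 224.0], 0.55), ([283.6, 259.1], 0.16)]
side short_insert_centre [([265.9, 393.1], 0.61)]
top long_insert_centre [([374.4, 315.0], 0.92), ([330.6, 189.9], 0.8)]
top long_insert_well [([379.4, 341.3], 0.69)]
top short_insert_centre [([151.1, 206.8], 0.61)]
```

View pics/side6z.png

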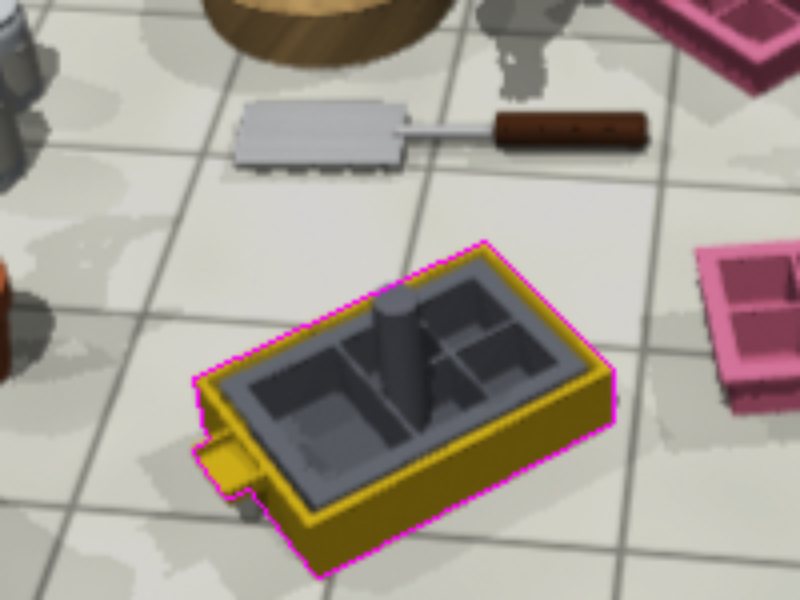

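View pics/top6.png

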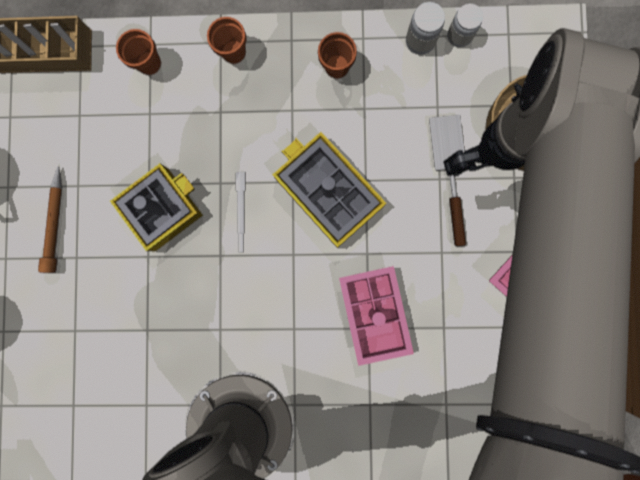

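The insert sits flush with the well at the spout end, the tray still matches its original outline, and the short tray is unchanged at (155,205). The arm is clear, so I'm handing in.

```bash
python3 -c "
from station import *
print(hand_in())"
```

```text
the job is handed in; nothing more can be done
None
```

The long tray's insert is turned round and back in its tray, with the big well at the spout end. I gripped it by its post, lifted it about 11 cm, turned it half a turn and lowered it until it touched the tray floor. I then let go, moved the arm clear and handed in at about 14.5 s.

**Last checks:**
- **Seating:** the tool touched down at z = 68.5 mm with +2 N, the same height and force as when I first gripped the insert. In the side picture the flange sits level and just below the rim.
- **Long tray:** in the side picture taken after letting go, it still lies on the outline I fitted at the start, so it has not visibly moved.
- **Short tray:** its insert looks unchanged in the top picture.

**Disagreements:**
- At the end the top-camera network missed the turned well and reported only the pink look-alike's. The side camera placed the well at the spout end (confidence 0.86), and both pictures agree with that.
- At the start the networks put the insert's centre about 5 mm off in x from my fit of the tray outline. I used the outline fit, which matched the post in both views.

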